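# Lock the diverter flap towards the tray and pour the bolts down the chute

### The job

Swing the lever of the small Y-chute so that its flap sends parts to the rectangular tray, feeling for the place where the lock pin drops into the hidden hole of the hub, and make sure the pin is fully home. Then carry the scoop of bolts level to the chute, pour all three bolts into its mouth so that they slide down into the rectangular tray, and stand the empty scoop upright on the table. Tip the scoop only over the mouth, do not take hold of the bolts themselves, and leave the other tools where they lie.

Things in the scene. Friction and masses are not known exactly. Their poses are not given: they have to be found in the camera images.
- chute: Y-chute, a grey sheet-metal stand fixed to the table, 172 mm wide (y), on 112 mm wide legs. Origin: on the table under its centre; x points away from the robot within 0.2 rad, y left, z up. Front plate (x -52 mm) 225 mm high, rear plate (x +52 mm) and side walls (y +/-79 mm, from z 166) 200 mm. Inside, 45 degree ramps fall from the middle to a left (+y) and a right (-y) exit. Hub cover and lever are on the front (-x).
- mouth (a point): Centre of the chute's open mouth, 200 mm above the table; the mouth is 100 mm (x) by 154 mm (y) inside. Axes as the chute's.
- flap_tip (a point): Middle of the upper edge of the flap in the chute: a steel plate 95 mm from the shaft axis to this edge, parallel to the lever, hinged at its foot. Leaning right (top towards -y) it sends parts to the left exit, leaning left to the right exit.
- lever_axis (a point): Where the lever sits on the shaft: 130 mm in front of the chute's centre, 130 mm above the table. Lever, flap and hub turn together about the chute's x axis through it. The lever stays where it is left; 60 mm above the shaft it takes 2 to 4 N of sideways push. End stops at 0.9 rad either side of upright.
- lever_knob (a point): Centre of the black ball knob (24 mm) on the end of the lever, 105 mm from the shaft axis. The lever is a steel rod 12 mm thick that starts within 0.25 rad of upright and swings left or right, 31 mm in front of the hub cover (110 mm wide, up to 178 mm above the table).
- pin_guide (a point): Centre of the top of the guide block (36 mm square) on the hub cover, which holds the lock pin upright: 196 mm above the table, 58 mm behind the lever's plane. Hidden below it, the hub has one hole for each side; it comes under the pin at a lever lean of 0.68 to 0.80 rad, different each time, give or take 0.04. Once the pin is in, the lever has only 0.1 rad of play.
- lock_pin: Steel pin, 12 mm thick, 54 mm long, round head 26 mm across, 12 mm thick. Origin: centre of its lower end, z up to the head. Stands loose in the guide, riding on the hub, head top 224 mm above the table. Over the hole it sinks by its weight or a light push (5 N) till its head lies on the guide: lower end 154 mm, head top 208 mm above the table.
- tray: The rectangular open tray, 150 x 130 x 46 mm, plain steel, walls 3 mm, fixed beside the chute below its left or its right exit. Origin: centre of its underside.
- pan: The round steel bowl, 126 mm across, 46 mm high, fixed below the other exit; no bolt may go there. Origin: centre of its underside.
- scoop: Aluminium scoop, 104 mm long (its y), 90 mm wide (its x), about 0.25 kg, standing level on the table to the right of the chute with the bolts in it. Origin: centre of its underside. Open in front (+y, towards the chute within 0.35 rad), side walls 35 mm high, rear wall 40 mm. A post on the rear wall carries a level black bar handle over the scoop.
- scoop_grip (a point): Middle of the bar handle right above the scoop's centre, 84 mm above its underside. The bar runs along the scoop's y (from +25 to -60 mm), 16 mm wide (x), 22 mm high; it is gripped across its width from above. Axes as the scoop's.
- scoop_lip (a point): Middle of the upper side of the scoop's open front edge (+y end), 52 mm before its centre, 3 mm above its underside. The bolts slide out over it once the scoop is tipped forward far enough, at about 25 to 35 degrees.
- bolt_a: Rusty hex bolt, 75 mm long, 24 mm across the head, 70 g, lying lengthwise in the scoop. Origin: near the middle of its length, on its side.
- bolt_b: A second bolt, the same.
- bolt_c: A third bolt, the same.
- magnet: Loose bystander: welding magnet, 68 x 90 x 15 mm, to the rear right. Origin: under its centre.
- square: Loose bystander: try square, 103 x 136 x 15 mm, at the left. Origin: under its centre.

How it is judged:
On the way, in this order (a step that is already met when the one before it is completed fails the run):
1. the flap leans away from the rectangular tray's side and the lock pin is fully home (z of lock_pin in the frame of chute below 0.16 m and horizontal distance between lock_pin and pin_guide below 0.006 m and ((y of tray in the frame of chute above 0 m and y of lever_knob in the frame of chute below -0.05 m) or (y of tray in the frame of chute below 0 m and y of lever_knob in the frame of chute above 0.05 m))), for 0.2 s.
2. all three bolts lie in the rectangular tray, the flap still pinned (x of bolt_a in the frame of tray between -0.075 and 0.075 m and y of bolt_a in the frame of tray between -0.065 and 0.065 m and z of each of bolt_a, bolt_b, bolt_c in the frame of tray below 0.06 m and x of bolt_b in the frame of tray between -0.075 and 0.075 m and y of bolt_b in the frame of tray between -0.065 and 0.065 m and x of bolt_c in the frame of tray between -0.075 and 0.075 m and y of bolt_c in the frame of tray between -0.065 and 0.065 m and z of lock_pin in the frame of chute below 0.16 m and horizontal distance between lock_pin and pin_guide below 0.006 m), for 0.2 s.
At the end, for the whole second after the job is handed in: All three bolts lie at rest in the rectangular tray (centres inside its walls), the flap leans away from the tray's side with the lock pin fully home (head within 6 mm of the guide), and the scoop stands upright (within 0.1 rad) on the table, at rest (all of step 2 and ((y of tray in the frame of chute above 0 m and y of lever_knob in the frame of chute below -0.05 m) or (y of tray in the frame of chute below 0 m and y of lever_knob in the frame of chute above 0.05 m)) and angle between scoop's own z axis and vertical below 0.1 rad and height (world z) of scoop between -0.008 and 0.008 m and linear speed of each of scoop, bolt_a, bolt_b, bolt_c below 0.02 m/s); the robot touches nothing.
It fails at once if the scoop is tipped by more than 0.5 rad with its lip over 0.10 m to the side of the mouth's centre (angle between scoop's own z axis and vertical above 0.5 rad and horizontal distance between scoop_lip and mouth above 0.1 m).
It fails at once if a bolt is held or pushed by the fingers (contact force between any of bolt_a, bolt_b, bolt_c and the fingers above 2 N).
It fails at once if a loose tool (magnet or square) is moved by more than 30 mm (distance of any of magnet, square from where it was at the start of the episode above 0.03 m).
It also fails if it takes over 64 s, if anything falls off the work surface, if the arm or the gripper's body presses on something with over 40 N, if the wrist force passes 120 N, or if a joint passes its speed limit or range.

### The arm

A 7-joint arm with a two-finger parallel gripper is mounted at the origin on a cart in front of the work surface, level with it; the furniture and walls round the work are solid. World frame = base frame: x ahead of the robot, y to its left, z up, the work surface at z = 0. Lengths are in m, angles in rad, forces in N, time in s.
With the tool pointing down it reaches from about 0.425 to 0.925 m from the base axis. Payload 6.8 kg.
Tool frame: the origin (TCP) lies on the front face of the gripper's body, between the roots of the fingers; the fingertips stand 73 mm ahead of it and the grasp point (between the pads) lies 54 mm ahead of it (env.nose_length is the distance from the TCP to the fingertips, in m); z points along the fingers, y is the direction in which the jaws open and shut (so a half turn about z gives the same grasp; the last joint's range is limited). The gripper opens to 85 mm and grips with 20 to 120 N. Pads are 22 mm wide; open, the fingers measure 114 mm over their backs; the gripper's body (76 mm by 85 mm) begins 54 mm behind the grasp point. The pads swing forward as they close: fully open they stand 13 mm farther back than shut.
Start: joints at [1.045, 0.477, 0.022, 1.555, -0.011, 1.109, -0.083], TCP at [0.274, -0.617, 0.304] pointing down, gripper open.
Joint ranges: [-2.96, 2.96], [-0.34, 2.1], [-1.41, 1.46], [0.24, 2.44], [-1.37, 4.51], [0.17, 1.92], [-2.96, 2.96]. Speed limits (rad/s): [2.39, 2.39, 3.14, 3.14, 3.14, 3.14, 3.14].

### API

Orientations are given as a unit quaternion [w, x, y, z].
In Python, from cell import env, kin, camera, calibration, job gives the robot as it stands. The module is installed in compiled form; this text tells all that it offers. Calls block until the motion is done:
- env.reach(position, orientation): joint-space move of the TCP to a pose.
- env.movel(position, velocity=0.15, rot=None, stop_force=None): straight line of the TCP; rot=None keeps the orientation; velocity is the mean speed in m/s. With stop_force (N) it stops when the force on the tool has changed by that much, and returns True; else False.
- env.goto_joints(angles): joint-space move.
- env.grip(opening, f_grip=None): finger opening in m; f_grip is the grip in N (None keeps the last); returns when the fingers have stopped.
- env.dwell(seconds).
- kin.inverse_kinematics(position, orientation): joint angles nearest the present ones, or None.
- env.get_state(): the state.
- camera(name): name is "scene" or "side" or "wrist"; returns (picture, depth): 400x640x3 uint8, blue, green, red; 400x640 float32, m along the optical axis (not along the pixel's ray), 0 where there is no reading.
- calibration(name): a dict with "fx", "fy", "cx", "cy" (pixels), "k1" (the pictures are not rectified: a ray, as slopes to the right and down, at radius r is drawn at 1 + k1 r^2 times it, then the intrinsics apply), "rvec" (rotation vector, rad) and "tvec" (3), from world to camera coordinates, as OpenCV has them. Camera axes: x right, y down, z forward; pixel columns grow to the right and rows downward; lengths in m; the calibration is good to about 2 mm. A picture is of the moment at which its call begins: read the wrist's pose just before it. calibration takes no time and is no camera call; for the wrist camera it gives the pose at the moment of the call.
A pose or a line that the arm cannot do raises env.PlanningError and nothing moves.
- job.job_done(): hands the job in, once; it reports no verdict.
The state is a dict: "time": time; "qpos": joint angles; "joint_velocities": joint speeds; "joint_torque": joint torques, N m; "tcp_pos": TCP position; "orientation": TCP orientation; "force": force on the tool from outside, world axes, zero at the start; "torque": the same for the moment, N m; "opening": finger opening in m.
Only numpy, scipy, OpenCV 4.12 (cv2) and the standard library are available. Lean on these libraries where they do the work, as an engineer would, in place of code of your own. Each camera call takes 0.05 s, during which the arm holds its last target.

## Working session

There is one attempt and no reset: what is moved stays moved. The work goes in short steps, each a Python script; the robot and the scene stay as the last script left them, time stands still between calls to the robot, and variables do not carry over. Pictures are saved under pics/ and viewed, and the job is handed in when it is done.

```bash
mkdir -p pics; ls; cat > h.py <<'E'
import numpy as np, cv2
from cell import env, kin, camera, calibration, job
from scipy.spatial.transform import Rotation as R
def cal(n):
    c=calibration(n); Rm=cv2.Rodrigues(np.array(c["rvec"],float))[0]; return c,Rm,np.array(c["tvec"],float).ravel()
def ray(n,u,v,C=None):
    c,Rm,t=C or cal(n)
    xd,yd=(u-c["cx"])/c["fx"],(v-c["cy"])/c["fy"]
    x,y=xd,yd
    for _ in range(20):
        s=1+c["k1"]*(x*x+y*y); x,y=xd/s,yd/s
    return -Rm.T@t, Rm.T@np.array([x,y,1.0])
def onz(n,u,v,z,C=None):
    o,d=ray(n,u,v,C); return o+d*(z-o[2])/d[2]
def atd(n,u,v,dep,C=None):
    o,d=ray(n,u,v,C); return o+d*dep
def proj(n,p,C=None):
    c,Rm,t=C or cal(n); q=Rm@np.array(p)+t; x,y=q[0]/q[2],q[1]/q[2]; s=1+c["k1"]*(x*x+y*y)
    return c["fx"]*x*s+c["cx"],c["fy"]*y*s+c["cy"]
def q_(r): 
    x=r.as_quat(); return [x[3],x[0],x[1],x[2]]
def cloud(n,dep,C):
    c,Rm,t=C
    v,u=np.mgrid[0:400,0:640]; 
    K=np.array([[c["fx"],0,c["cx"]],[0,c["fy"],c["cy"]],[0,0,1]])
    xd,yd=(u-c["cx"])/c["fx"],(v-c["cy"])/c["fy"]; x,y=xd.copy(),yd.copy()
    for _ in range(20):
        s=1+c["k1"]*(x*x+y*y); x,y=xd/s,yd/s
    P=np.stack([x*dep,y*dep,dep],-1)
    return (P-t)@Rm
E
python3 - <<'E'
from h import *
s=env.get_state(); print(s["time"],s["tcp_pos"],s["orientation"])
for n in("scene","side","wrist"):
    c,Rm,t=cal(n); print(n,c["fx"],c["k1"],-Rm.T@t,Rm[2])
    im,d=camera(n); cv2.imwrite(f"pics/{n}0.png",im); np.savez(f"pics/{n}0.npz",d=d,im=im)
    import pickle; pickle.dump((c,Rm,t),open(f"pics/{n}0.pkl","wb"))
E
```

```text
pics
0.0 [ 0.27368019 -0.61651154  0.30293859] [-8.79221473e-04  9.78259022e-01  2.07384770e-01 -2.63659483e-04]
scene 389.9264222482686 0.023800970291760672 [0.04858022 0.63153504 1.1102962 ] [ 0.43026785 -0.47035595 -0.77047703]
side 391.69847314349016 -0.07445953894508404 [ 0.65886906 -0.8414963   0.98333504] [-0.06697531  0.71887617 -0.69190415]
wrist 326.32197273130504 -0.05002354525155677 [ 0.33680338 -0.58744999  0.37292557] [-0.24876817 -0.10830493 -0.96248867]
```

View pics/scene0.png

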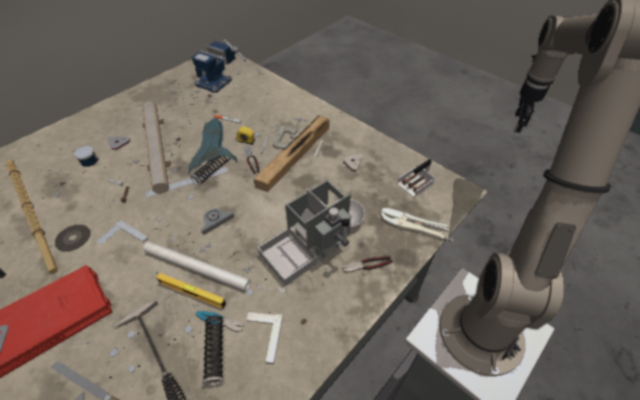

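View pics/side0.png

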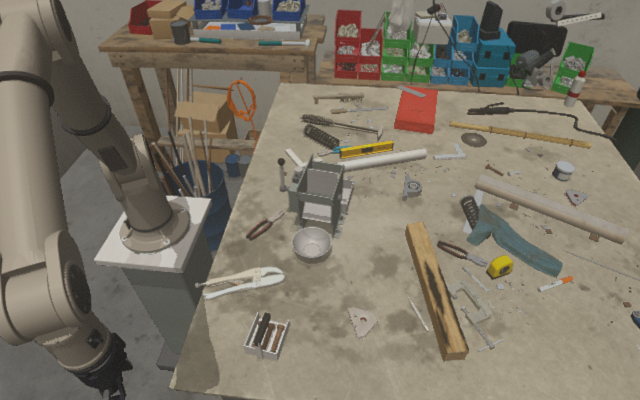

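View pics/wrist0.png

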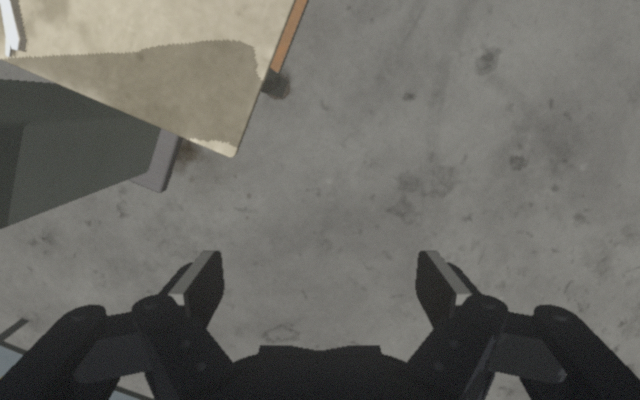

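The rectangular tray is on the +y (left) side: it sits at about (290,255) in the scene view, and the round pan is on the right. The lever therefore has to swing to −y. The scoop is near (267,337) in the side view. I'll zoom in and measure.

```bash
python3 - <<'E'
from h import *
import pickle
for n,(u0,v0,w,h) in dict(scene=(240,150,220,150),side=(190,140,200,235)).items():
    im=cv2.imread(f"pics/{n}0.png"); C=pickle.load(open(f"pics/{n}0.pkl","rb"))
    k=min(800//w,600//h,4) 
    cv2.imwrite(f"pics/{n}0z.png",cv2.resize(im[v0:v0+h,u0:u0+w],None,fx=k,fy=k,interpolation=cv2.INTER_CUBIC)); print(n,k)
    d=np.load(f"pics/{n}0.npz")["d"]; P=cloud(n,d,C)
    np.save(f"pics/{n}0P.npy",P)
# side: rough
P=np.load("pics/side0P.npy")
for u,v in[(267,337),(312,245),(320,165),(283,161),(362,320),(290,168)]: print(u,v,P[v,u])
E
```

```text
scene 3
side 2
267 337 [ 0.46753651 -0.36808084  0.01964199]
312 245 [ 0.54802584 -0.03101245  0.00407698]
320 165 [0.55589049 0.15813183 0.18459819]
283 161 [0.4481432  0.095713   0.24155366]
362 320 [ 7.16225274e-01 -2.83154096e-01  1.33920774e-04]
290 168 [0.4155272  0.35595995 0.00231402]
```

View pics/scene0z.png

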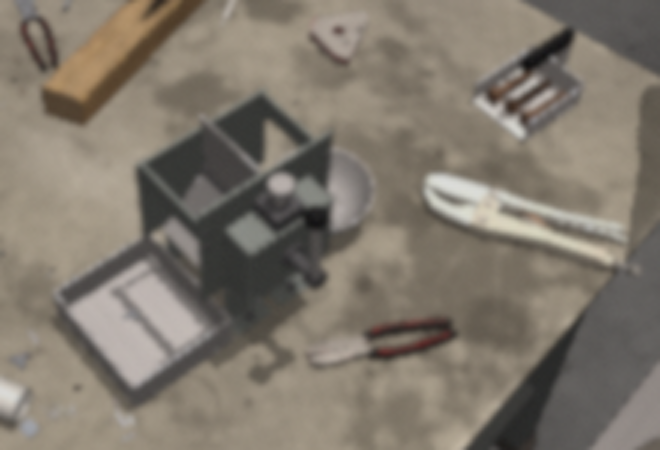

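View pics/side0z.png

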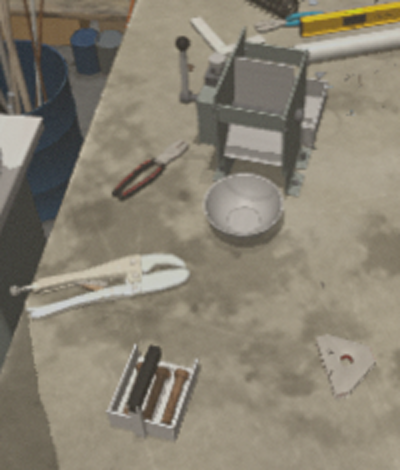

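```bash
python3 - <<'E'
from h import *
for n in("scene","side"):
    P=np.load(f"pics/{n}0P.npy"); im=cv2.imread(f"pics/{n}0.png").astype(int)
    m=(abs(P[...,0]-.53)<.2)&(abs(P[...,1]-.12)<.2)
    for lo,hi in((.192,.208),(.218,.232),(.17,.182)):
        q=P[m&(P[...,2]>lo)&(P[...,2]<hi)]
        if len(q)>5:
            r=cv2.minAreaRect(q[:,:2].astype(np.float32)); print(n,lo,len(q),r,q.mean(0))
    # knob
    q=m&(P[...,2]>.18)&(im.sum(2)<110)&(P[...,0]<.5)
    print(n,"knobish",q.sum(),P[q].mean(0) if q.any() else 0, np.argwhere(q)[:,::-1].mean(0) if q.any() else 0)
    # scoop
    b=(abs(P[...,0]-.46)<.12)&(abs(P[...,1]+.37)<.12)
    q=b&(P[...,2]>.075)&(P[...,2]<.12)&(im.max(2)<90)
    print(n,"bar",q.sum(),cv2.minAreaRect(P[q][:,:2].astype(np.float32)),P[q].mean(0))
    q=b&(P[...,2]>.012)&(P[...,2]<.06); print("body",cv2.minAreaRect(P[q][:,:2].astype(np.float32)))
    # top-down map of chute
    res=.0015; M=np.zeros((240,240),np.uint8); q=P[m]; 
    ix=((.74-q[:,0]) /res/1).astype(int); 
E
python3 - <<'E'
from h import *
# orthographic maps, 1mm/px: up=+x,left=+y
out=[]
for n in("scene","side"):
    P=np.load(f"pics/{n}0P.npy"); q=P.reshape(-1,3)
    M=np.zeros((400,400,3),np.uint8)
    o=np.argsort(q[:,2])
    for p in q[o]:
        r=int((.72-p[0])*1000); c=int((.33-p[1])*1000)
        if 0<=r<400 and 0<=c<400 and p[2]>0.01:
            cv2.circle(M,(c,r),1,tuple(int(x) for x in cv2.applyColorMap(np.uint8([[min(255,p[2]*1050)]]),cv2.COLORMAP_JET)[0,0]),-1)
    out.append(M)
cv2.imwrite("pics/top0.png",np.hstack(out))
E
```

```text
scene 0.192 491 ((0.5260846614837646, 0.0835307240486145), (0.17007429897785187, 0.19102256000041962), 80.81605529785156) [0.54854145 0.08316824 0.19840387]
scene 0.218 236 ((0.5196703672409058, 0.08876380324363708), (0.13840161263942719, 0.128733292222023), 33.846046447753906) [0.51877694 0.08644156 0.22331726]
scene 0.17 533 ((0.5259073972702026, 0.08204986900091171), (0.1715695708990097, 0.189204603433609), 82.25658416748047) [0.53004775 0.08783084 0.17688996]
scene knobish 29 [0.43591175 0.10695854 0.23957272] [344.65517241 222.79310345]
scene bar 110 ((0.4607003331184387, -0.3777309060096741), (0.08334436267614365, 0.016601456329226494), 81.42626953125) [ 0.45979573 -0.37355605  0.09042511]
body ((0.46379485726356506, -0.36533549427986145), (0.11038972437381744, 0.0943145826458931), 80.25868225097656)
side 0.192 471 ((0.5286629796028137, 0.08184613287448883), (0.17449814081192017, 0.1876181662082672), 82.31005096435547) [0.55496614 0.07178952 0.1983064 ]
side 0.218 189 ((0.5233668088912964, 0.08559952676296234), (0.1355089694261551, 0.12384875863790512), 34.52023696899414) [0.52389357 0.08026306 0.22277236]
side 0.17 414 ((0.5276057124137878, 0.08082426339387894), (0.17179913818836212, 0.19170695543289185), 82.84303283691406) [0.54439018 0.06769567 0.17629652]
side knobish 0 0 0
side bar 226 ((0.4637558162212372, -0.38021695613861084), (0.0849611759185791, 0.016687406226992607), 81.61687469482422) [ 0.46490226 -0.38326049  0.09252627]
body ((0.4649236798286438, -0.3666822910308838), (0.11459100246429443, 0.09253336489200592), 80.75000762939453)
```

View pics/top0.png

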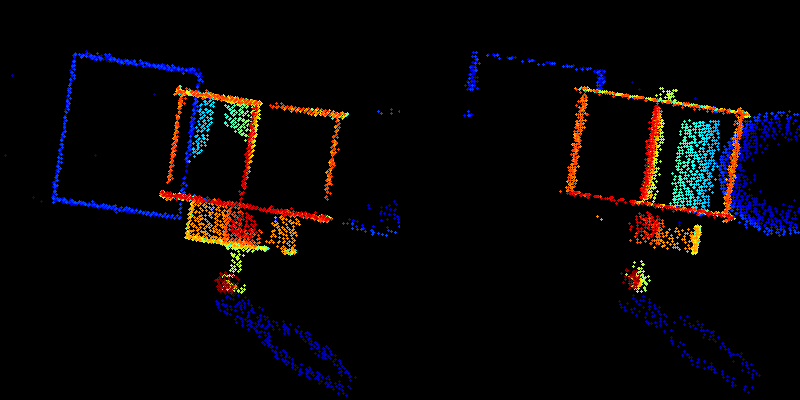

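```bash
python3 - <<'E'
from h import *
from scipy.optimize import least_squares
Q=[];K=[]
for n in("scene","side"):
    P=np.load(f"pics/{n}0P.npy").reshape(-1,3)
    m=(abs(P[:,0]-.53)<.2)&(abs(P[:,1]-.09)<.13)&(P[:,2]>.185)&(P[:,2]<.232)
    Q.append(P[m])
    k=(np.linalg.norm(P[:,:2]-[.437,.1],axis=1)<.035)&(P[:,2]>.215); print(n,"knob",k.sum(),P[k].min(0),P[k].max(0))
    K.append(P[k])
    g=(np.linalg.norm(P[:,:2]-[.49,.092],axis=1)<.03)&(P[:,2]>.212)&(P[:,2]<.24); print("pin",P[g].min(0),P[g].max(0),P[g].mean(0))
def loc(p,q): 
    c,s=np.cos(p[2]),np.sin(p[2]); d=q[:,:2]-p[:2]; return np.c_[c*d[:,0]+s*d[:,1],-s*d[:,0]+c*d[:,1]]
def fit(q,p=np.array([.535,.08,-.147])):
    for it in range(4):
        l=loc(p,q); z=q[:,2]
        f=(abs(l[:,0]+52)<0)|((abs(l[:,0]+.052)<.008)&(z>.204)&(abs(l[:,1])<.085)); r=(abs(l[:,0]-.052)<.008)&(abs(l[:,1])<.07)
        a=(abs(l[:,1]-.079)<.008)&(abs(l[:,0])<.045); b=(abs(l[:,1]+.079)<.008)&(abs(l[:,0])<.045)
        fun=lambda x:(lambda l:np.r_[l[f,0]+.052,l[r,0]-.052,l[a,1]-.079,l[b,1]+.079])(loc(x,q))
        p=least_squares(fun,p,loss='soft_l1',f_scale=.002).x
    print(p,[f.sum(),r.sum(),a.sum(),b.sum()],np.std(fun(p)),[np.median(t) for t in (loc(p,q)[f,0],loc(p,q)[r,0],loc(p,q)[a,1],loc(p,q)[b,1])]); return p
for q in Q: fit(q)
p=fit(np.vstack(Q))
for k in K:
    l=loc(p,k); print("knob loc",np.median(l,0),k[:,2].max(),l.min(0),l.max(0))
c,s=np.cos(p[2]),np.sin(p[2])
for nm,x,y in(("lever",-.130,0),("pin",-.072,0)): print(nm,p[:2]+[c*x-s*y,s*x+c*y])
for n in("scene","side"):
    P=np.load(f"pics/{n}0P.npy").reshape(-1,3); l=loc(p,P)
    # table neighbours near lever swing
    m=(l[:,0]>-.20)&(l[:,0]<-.06)&(abs(l[:,1])<.16)&(P[:,2]>.1); print(n, l[m].min(0),l[m].max(0),P[m,2].max())
    g=(abs(l[:,0]+.072)<.016)&(abs(l[:,1])<.016)&(P[:,2]>.215); print("pin loc",l[g].mean(0),P[g,2].max())
E
```

```text
scene knob 63 [0.42677683 0.09173794 0.21518545] [0.44765009 0.11402111 0.24892809]
pin [0.48222901 0.07058517 0.21205201] [0.5185905  0.10531535 0.22886006] [0.50044022 0.08787968 0.22173252]
side knob 49 [0.43155834 0.09022434 0.21713961] [0.45014434 0.10878685 0.24966586]
pin [0.48314005 0.07061259 0.21208916] [0.51856367 0.10030243 0.2270491 ] [0.49848491 0.0837025  0.2214076 ]
[ 0.53931178  0.08086651 -0.14671493] [np.int64(44), np.int64(30), np.int64(94), np.int64(79)] 0.0034117958958981283 [np.float64(-0.05155520481249873), np.float64(0.05094369842266013), np.float64(0.07910556173666385), np.float64(-0.07908321928694734)]
[ 0.54031162  0.07809081 -0.12148367] [np.int64(30), np.int64(55), np.int64(94), np.int64(128)] 0.00307939258221453 [np.float64(-0.05134302761629319), np.float64(0.05150523273510971), np.float64(0.07921302795867596), np.float64(-0.0790502747006348)]
[ 0.53982106  0.07918139 -0.12825152] [np.int64(75), np.int64(85), np.int64(188), np.int64(205)] 0.0033729592523200048 [np.float64(-0.05159473148289885), np.float64(0.051839504894564375), np.float64(0.07926593401722111), np.float64(-0.07920609413299697)]
knob loc [-0.10723071  0.01205993] 0.24892809422915083 [-0.11464783 -0.00038379] [-0.09469691  0.02174727]
knob loc [-0.09931229  0.0040473 ] 0.24966586218028503 [-0.11013734 -0.00104839] [-0.09200694  0.01736446]
lever [0.41088874 0.09580842]
pin [0.46841239 0.0883902 ]
scene [-0.11464783 -0.05379766] [-0.06003169  0.05763774] 0.24892809422915083
pin loc [-0.05668991 -0.00068487] 0.22248286428818123
side [-0.11250157 -0.0552756 ] [-0.06012784  0.01736446] 0.24966586218028503
pin loc [-0.05669151  0.00276027] 0.22553921216362535
```

```bash
cat > fit.py <<'E'
from h import *
from scipy.optimize import least_squares
Q=[];K=[]
for n in("scene","side"):
    P=np.load(f"pics/{n}0P.npy").reshape(-1,3)
    m=(abs(P[:,0]-.56)<.2)&(abs(P[:,1]-.09)<.13)&(P[:,2]>.185)&(P[:,2]<.232)
    Q.append(P[m])
    k=(np.linalg.norm(P[:,:2]-[.437,.1],axis=1)<.035)&(P[:,2]>.215)
    K.append(P[k])
def loc(p,q): 
    c,s=np.cos(p[2]),np.sin(p[2]); d=q[:,:2]-p[:2]; return np.c_[c*d[:,0]+s*d[:,1],-s*d[:,0]+c*d[:,1]]
def fit(q,p=np.array([.563,.078,-.147])):
    for w in (.012,.008,.006,.005):
        l=loc(p,q); z=q[:,2]
        f=(abs(l[:,0]+.052)<w)&(z>.204)&(abs(l[:,1])<.085); r=(abs(l[:,0]-.052)<w)&(abs(l[:,1])<.07)
        a=(abs(l[:,1]-.079)<w)&(abs(l[:,0])<.045); b=(abs(l[:,1]+.079)<w)&(abs(l[:,0])<.045)
        fun=lambda x:(lambda l:np.r_[l[f,0]+.052,l[r,0]-.052,l[a,1]-.079,l[b,1]+.079])(loc(x,q))
        p=least_squares(fun,p,loss='soft_l1',f_scale=.002).x
    print(p,[f.sum(),r.sum(),a.sum(),b.sum()],np.std(fun(p)),[round(np.median(t),4) for t in (loc(p,q)[f,0],loc(p,q)[r,0],loc(p,q)[a,1],loc(p,q)[b,1])]); return p
for q in Q: fit(q)
p=fit(np.vstack(Q)); np.save("chute.npy",p)
for k in K:
    l=loc(p,k); print("knob loc",np.median(l,0),k[:,2].max(),l.min(0),l.max(0))
c,s=np.cos(p[2]),np.sin(p[2])
for nm,x,y in(("lever",-.130,0),("pin",-.072,0)): print(nm,p[:2]+[c*x-s*y,s*x+c*y])
for n in("scene","side"):
    P=np.load(f"pics/{n}0P.npy").reshape(-1,3); l=loc(p,P)
    m=(l[:,0]>-.20)&(l[:,0]<-.06)&(abs(l[:,1])<.16)&(P[:,2]>.1); print(n, l[m].min(0),l[m].max(0),P[m,2].max())
    g=(abs(l[:,0]+.072)<.016)&(abs(l[:,1])<.02)&(P[:,2]>.212); print("pin loc",l[g].mean(0),l[g].min(0),l[g].max(0),P[g,2].max())
E
python3 fit.py
```

```text
[ 0.56502651  0.07719297 -0.14843385] [np.int64(243), np.int64(141), np.int64(69), np.int64(68)] 0.0014302129842719226 [np.float64(-0.0521), np.float64(0.052), np.float64(0.079), np.float64(-0.079)]
[ 0.56704166  0.07453384 -0.14995435] [np.int64(127), np.int64(67), np.int64(106), np.int64(132)] 0.0016376688349961895 [np.float64(-0.0517), np.float64(0.0521), np.float64(0.0793), np.float64(-0.0792)]
[ 0.56556079  0.07577785 -0.14573821] [np.int64(366), np.int64(209), np.int64(178), np.int64(198)] 0.0018625290781106813 [np.float64(-0.0521), np.float64(0.0517), np.float64(0.0795), np.float64(-0.0794)]
knob loc [-0.13338633  0.00981253] 0.24892809422915083 [-0.14068194 -0.00265005] [-0.12088256  0.01955907]
knob loc [-0.125329    0.00193959] 0.24966586218028503 [-0.13621426 -0.00307065] [-0.11816928  0.01529824]
lever [0.43693892 0.09465682]
pin [0.49432406 0.08623389]
scene [-0.14068194 -0.05531516] [-0.06008723  0.0562971 ] 0.24892809422915083
pin loc [-0.07378249  0.00079893] [-0.08372915 -0.01307456] [-0.05918847  0.0118645 ] 0.2263128145147176
side [-0.13842984 -0.05772991] [-0.06001934  0.04747664] 0.24966586218028503
pin loc [-0.07100911 -0.00387115] [-0.08283426 -0.01548485] [-0.05788981  0.01420689] 0.22580253289504207
```

```bash
cat >> h.py <<'E'
CH=np.array([.5660,.0760,-.148])
CR=R.from_euler('z',CH[2])
def cw(x,y,z): return CR.apply([x,y,z])+[CH[0],CH[1],0]
def cl(p): return CR.inv().apply(np.array(p)-[CH[0],CH[1],0])
def down(yaw): # tool z down, tool x at yaw in world
    return R.from_euler('z',yaw)*R.from_euler('x',np.pi)
E
python3 - <<'E'
from h import *
def show(nm,p,r):
    q=kin.inverse_kinematics(list(p),q_(r)); print(nm,np.round(p,3),None if q is None else np.round(q,2))
for k in (0,1,2,3):
    r=down(CH[2]+k*np.pi/2)
    for y in (.06,.0,-.05): show(f"lever k{k} y{y}",cw(-.131,y,.258),r)
    show("pin",cw(-.072,0,.30),r)
    show("high",cw(-.131,.06,.40),r)
# scoop
for yaw in (-.145,-.145+np.pi):
    show("scoop",[.4648,-.363,.084+.054],down(yaw)); show("scoophi",[.4648,-.363,.45],down(yaw))
    for ph in (0,.3,.6,.8,1.0):
        T=R.from_euler('z',CH[2])*R.from_euler('x',-ph); lip=cw(0,-.03,.238)
        g=lip-T.apply([0,.052,.003-.084]); r=T*R.from_euler('z',yaw-CH[2]) *R.from_euler('x',np.pi)
        r=R.from_euler('z',CH[2])*R.from_euler('x',-ph)*R.from_euler('z',0 if yaw>-1 and yaw<1 else np.pi)*R.from_euler('x',np.pi)
        show(f"pour{ph}",g-r.apply([0,0,.054]),r)
E
```

```text
lever k0 y0.06 [0.445 0.155 0.258] [ 0.14  0.27 -0.7   2.04  0.22  0.91 -2.39]
lever k0 y0.0 [0.436 0.095 0.258] [ 0.21  0.21 -0.62  2.09  0.16  0.88 -2.23]
lever k0 y-0.05 [0.429 0.046 0.258] [ 0.24  0.17 -0.53  2.13  0.11  0.87 -2.08]
pin [0.495 0.087 0.3  ] [ 0.19  0.25 -0.56  1.93  0.15  1.   -2.16]
high [0.445 0.155 0.4  ] [ 0.32  0.12 -0.84  1.85  0.1   1.21 -2.27]
lever k1 y0.06 [0.445 0.155 0.258] [ 0.35  0.34 -0.96  2.03  0.34  0.94 -0.93]
lever k1 y0.0 [0.436 0.095 0.258] [ 0.36  0.25 -0.81  2.08  0.23  0.9  -0.72]
lever k1 y-0.05 [0.429 0.046 0.258] [ 0.38  0.19 -0.69  2.12  0.16  0.88 -0.55]
pin [0.495 0.087 0.3  ] [ 0.3   0.27 -0.7   1.93  0.2   1.01 -0.63]
high [0.445 0.155 0.4  ] [ 0.39  0.14 -0.92  1.85  0.12  1.21 -0.72]
lever k2 y0.06 [0.445 0.155 0.258] [ 0.48  0.41 -1.14  2.02  0.45  0.99  0.54]
lever k2 y0.0 [0.436 0.095 0.258] [ 0.53  0.3  -1.01  2.08  0.32  0.93  0.76]
lever k2 y-0.05 [0.429 0.046 0.258] [ 0.57  0.24 -0.91  2.11  0.24  0.9   0.94]
pin [0.495 0.087 0.3  ] [ 0.46  0.32 -0.9   1.92  0.29  1.04  0.86]
high [0.445 0.155 0.4  ] [ 0.5   0.16 -1.05  1.
[... 713 characters left out ...]
79] [ 0.17  0.52 -0.9   1.59  0.76  1.73 -2.55]
pour0.8 [0.571 0.106 0.369] [-0.98  0.53  0.64  1.63  0.38  1.5  -2.18]
pour1.0 [0.574 0.131 0.355] [-1.02  0.65  0.64  1.59  0.45  1.59 -2.22]
scoop [ 0.465 -0.363  0.138] [ 0.97  0.6  -0.55  1.86  0.43  0.79  1.62]
scoophi [ 0.465 -0.363  0.45 ] [ 1.    0.29 -0.57  1.54  0.16  1.36  1.85]
pour0 [ 0.554 -0.005  0.373] [ 0.5   0.3  -0.74  1.72  0.21  1.2   1.13]
pour0.3 [0.56  0.037 0.382] [ 0.25  0.35 -0.7   1.67  0.48  1.41  0.86]
pour0.6 [0.566 0.079 0.379] [ 0.02  0.45 -0.65  1.61  0.67  1.65  0.66]
pour0.8 [0.571 0.106 0.369] [-0.11  0.54 -0.63  1.57  0.78  1.82  0.57]
pour1.0 [0.574 0.131 0.355] [-0.35  0.6  -0.38  1.54  0.8   1.9   0.57]
```

```bash
python3 - <<'E'
from h import *
r=down(CH[2]+np.pi/2)
env.grip(0.0,60)
env.reach(list(cw(-.131,-.10,.42)),q_(r))
env.movel(list(cw(-.131,.055,.40)),velocity=.25)
env.movel(list(cw(-.131,.055,.258)),velocity=.2)
s=env.get_state(); print(s["time"],cl(s["tcp_pos"]),s["force"],s["opening"])
im,d=camera("side"); cv2.imwrite("pics/side1.png",cv2.resize(im[80:240,200:400],None,fx=3,fy=3))
im,d=camera("scene"); cv2.imwrite("pics/scene1.png",cv2.resize(im[150:300,250:450],None,fx=3,fy=3))
E
```

```text
4.8417 [-0.13030234  0.05501385  0.25902841] [-0.00887419  0.08586771  0.95586497] 0.00012711992143438582
```

View pics/side1.png

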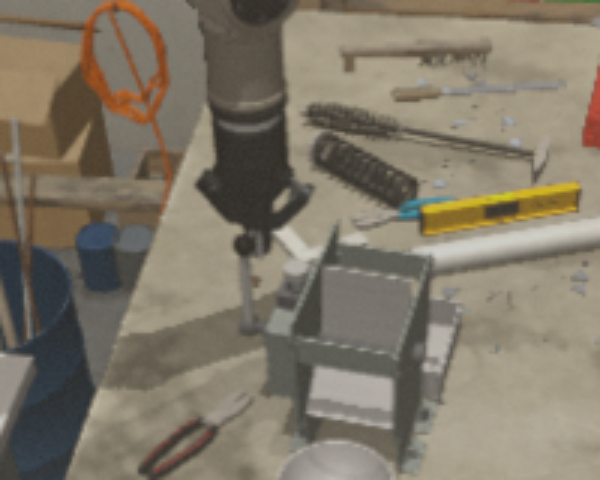

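View pics/scene1.png

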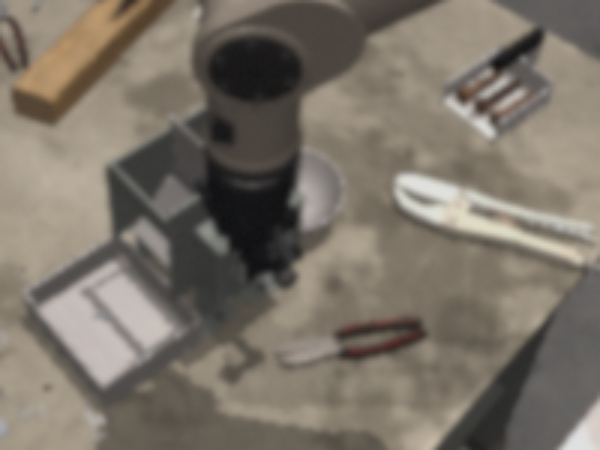

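```bash
python3 - <<'E'
from h import *
C=cal("wrist"); s=env.get_state()
im,d=camera("wrist"); cv2.imwrite("pics/wrist1.png",im)
P=cloud("wrist",d,C)
T=R.from_quat(np.roll(s["orientation"],-1)); L=T.inv().apply((P-s["tcp_pos"]).reshape(-1,3)).reshape(P.shape)
m=(d>0)&(abs(L[...,0])<.06)&(abs(L[...,1])<.09)&(L[...,2]<.085)
for z in np.arange(-.01,.085,.01):
    k=m&(abs(L[...,2]-z)<.005)
    if k.any(): print(round(z,3),k.sum(),L[k][:,:2].min(0).round(4),L[k][:,:2].max(0).round(4))
E
```

```text
-0.01 13637 [-0.0017 -0.0616] [0.0203 0.0626]
0.0 10864 [-0.0061 -0.0555] [0.0197 0.0555]
0.01 5093 [-0.0075 -0.047 ] [0.0196 0.0482]
0.02 6213 [-0.0096 -0.0392] [0.0159 0.0401]
0.03 2313 [-0.0158 -0.0314] [0.033  0.0808]
0.04 3400 [-0.019  -0.0134] [0.0334 0.0818]
0.05 2530 [-0.0227 -0.0135] [0.0332 0.0806]
0.06 2618 [-0.0481 -0.0134] [0.0333 0.0815]
0.07 1554 [-0.0488 -0.0118] [0.0332 0.0805]
0.08 4791 [-0.0463 -0.0026] [0.0333 0.0796]
```

View pics/wrist1.png

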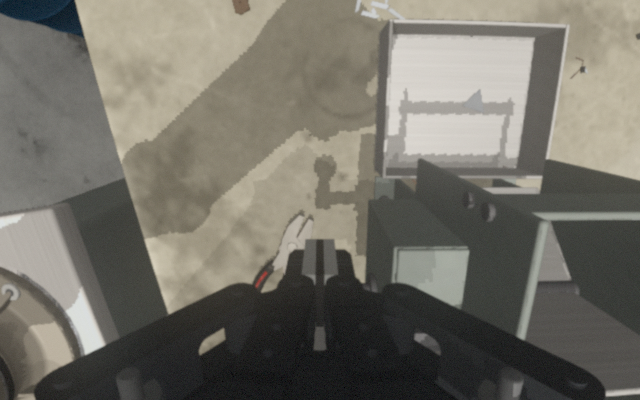

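```bash
python3 - <<'E'
from h import *
def st(t):
    s=env.get_state(); c=cl(s["tcp_pos"]); e=c[1]-.011
    print(t,round(s["time"],2),c.round(4),np.round(CR.inv().apply(s["force"]),2),"opening",round(s["opening"],4))
st("a")
print(env.movel(list(cw(-.132,-.010,.258)),velocity=.06,stop_force=15)); st("b")
print(env.movel(list(cw(-.132,-.050,.258)),velocity=.013,stop_force=8)); st("c")
im,d=camera("side"); cv2.imwrite("pics/side2.png",cv2.resize(im[80:240,200:400],None,fx=3,fy=3)); 
P=cloud("side",d,cal("side")); l=CR.inv().apply(P.reshape(-1,3)-[CH[0],CH[1],0])
g=(abs(l[:,0]+.072)<.012)&(abs(l[:,1])<.012)&(l[:,2]>.19)&(l[:,2]<.24); print("pin top",np.percentile(l[g,2],[10,50,90]),g.sum())
im,d=camera("scene"); cv2.imwrite("pics/scene2.png",cv2.resize(im[150:300,250:450],None,fx=3,fy=3))
E
```

```text
a 4.99 [-0.1303  0.0553  0.2593] [-0.01  0.48  0.36] opening -0.0001
False
b 6.22 [-0.1321 -0.0104  0.2579] [-1.28  1.21 -1.02] opening -0.0004
False
c 9.45 [-0.1318 -0.0487  0.2584] [-1.74  6.52  2.16] opening 0.0002
pin top [0.19916624 0.20674873 0.20938078] 44
```

View pics/side2.png

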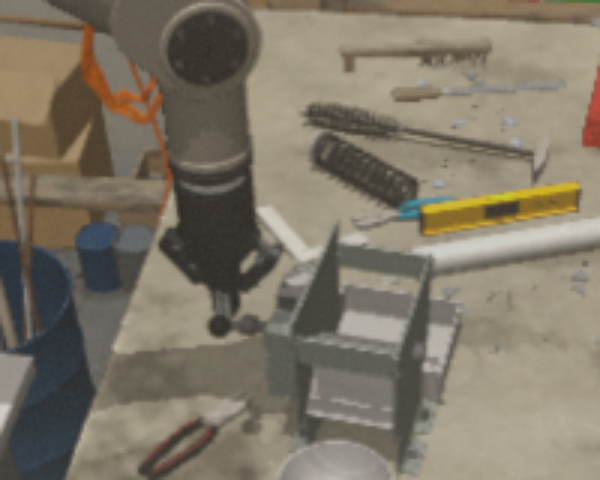

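View pics/scene2.png

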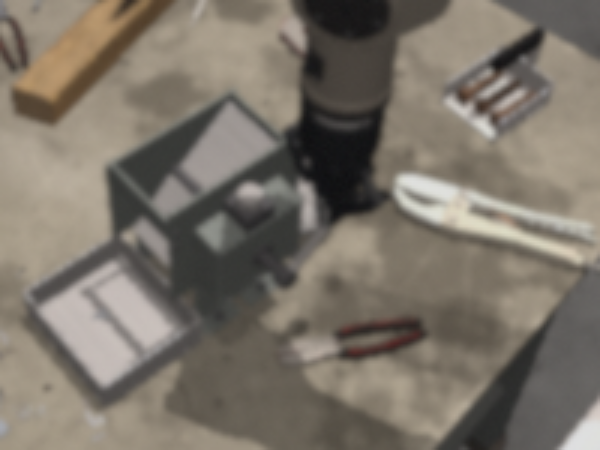

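The flap now leans right, and the pin's head appears to have sunk: depth gives about 0.207 m, against 0.224 m before. I'll press on the head to confirm it is home.

```bash
python3 - <<'E'
from h import *
def st(t):
    s=env.get_state(); c=cl(s["tcp_pos"])
    print(t,round(s["time"],2),c.round(4),np.round(CR.inv().apply(s["force"]),2))
env.movel(list(cw(-.132,-.030,.262)),velocity=.1)
env.movel(list(cw(-.125,-.0,.325)),velocity=.2)
env.movel(list(cw(-.072,0,.305)),velocity=.2); st("over")
print(env.movel(list(cw(-.072,0,.272)),velocity=.025,stop_force=9)); st("press")
env.movel(list(cw(-.072,0,.36)),velocity=.2)
env.reach([.4648,-.363,.33],q_(down(-.147+np.pi)))
env.grip(.06)
st("s")
for n in("side","scene","wrist"):
    C=cal(n); im,d=camera(n); cv2.imwrite(f"pics/{n}3.png",im); P=cloud(n,d,C); np.save(f"pics/{n}3P.npy",P)
    if n!="wrist":
        l=CR.inv().apply(P.reshape(-1,3)-[CH[0],CH[1],0])
        g=(abs(l[:,0]+.072)<.011)&(abs(l[:,1])<.011)&(l[:,2]>.19)&(l[:,2]<.24); print(n,"pin top",np.percentile(l[g,2],[10,50,90]),g.sum())
        k=(abs(l[:,0]+.13)<.02)&(l[:,2]>.16)&(l[:,2]<.25)&(abs(l[:,1])<.12); print("knob",l[k].min(0),l[k].max(0),k.sum())
E
python3 - <<'E'
import cv2,numpy as np
a=cv2.imread("pics/scene3.png")[150:300,250:450]; b=cv2.imread("pics/side3.png")[130:280,200:400]
cv2.imwrite("pics/c3.png",cv2.resize(np.hstack([a,b]),None,fx=2,fy=2,interpolation=cv2.INTER_CUBIC))
E
```

```text
over 10.83 [-0.0726 -0.001   0.3032] [-0.39  0.59  1.03]
True
press 11.76 [-0.072  -0.0003  0.2808] [-0.99 -0.36  5.7 ]
s 14.93 [-0.0353 -0.4491  0.33  ] [-0.97 -0.75  0.72]
side pin top [0.19753767 0.20679469 0.20849627] 39
knob [-0.13630032 -0.08980367  0.16420024] [-0.11802659 -0.03379527  0.21359873] 53
scene pin top [0.19809058 0.20820053 0.21047634] 53
knob [-0.14161111 -0.08693404  0.16002438] [-0.12060717 -0.02521478  0.21319419] 126
```

View pics/c3.png

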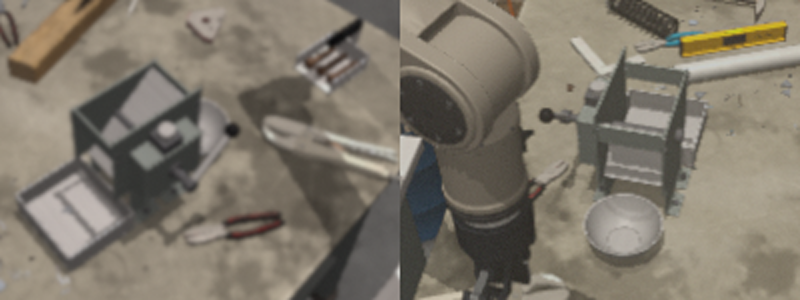

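View pics/wrist3.png

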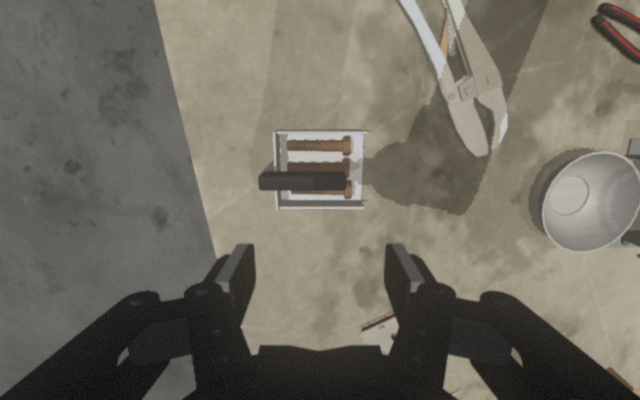

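The press stopped at TCP z 0.2808, which puts the head top at 0.2078 m. The pin is home, and both cameras agree. The wrist view shows the bar at (260–345, 180), running along the jaw axis, so I need a quarter turn. I'll refine the bar pose and check pour IK for both yaws.

```bash
python3 - <<'E'
from h import *
P=np.load("pics/wrist3P.npy"); im=cv2.imread("pics/wrist3.png").astype(int)
b=(abs(P[...,0]-.46)<.1)&(abs(P[...,1]+.37)<.1)
q=b&(P[...,2]>.075)&(P[...,2]<.12); r=cv2.minAreaRect(P[q][:,:2].astype(np.float32)); print("bar",q.sum(),r,np.percentile(P[q][:,2],[10,50,90]))
q=b&(P[...,2]>.02)&(P[...,2]<.05); print("body",cv2.minAreaRect(P[q][:,:2].astype(np.float32)))
q=b&(P[...,2]>.10); print(P[q].shape)
def chain(yo,y0,lz):
    q=None
    print("yo",yo,"lip y",y0)
    for nm,p,r in [("grip",[.464,-.363,.138],down(-.145+yo)),("hi",[.464,-.363,.38],down(-.145+yo))]+[
       (f"pour{ph}",)+pose(ph,yo,y0,lz) for ph in (0,.3,.6,.75,.9)]:
        j=kin.inverse_kinematics(list(p),q_(r)); print(nm,np.round(p,3),None if j is None else np.round(j,2))
def pose(ph,yo,y0,lz):
    T=CR*R.from_euler('x',-ph); lip=cw(0,y0,lz); g=lip-T.apply([0,.052,-.081]); r=T*R.from_euler('z',yo)*R.from_euler('x',np.pi)
    return g-r.apply([0,0,.054]),r
for yo in(np.pi/2,-np.pi/2): chain(yo,-.03,.238)
E
```

```text
bar 1663 ((0.46288472414016724, -0.3780045211315155), (0.08517436683177948, 0.016099169850349426), 81.94756317138672) [0.08687499 0.09440728 0.09551485]
body ((0.46492090821266174, -0.3645027279853821), (0.11115636676549911, 0.08985390514135361), 81.59333801269531)
(48798, 3)
yo 1.5707963267948966 lip y -0.03
grip [ 0.464 -0.363  0.138] [ 0.77  0.56 -0.28  1.88  0.22  0.74  0.23]
hi [ 0.464 -0.363  0.38 ] [ 0.85  0.3  -0.36  1.65  0.11  1.21  0.31]
pour0 [ 0.554 -0.005  0.373] [ 0.38  0.27 -0.59  1.73  0.16  1.19 -0.4 ]
pour0.3 [0.56  0.037 0.382] [ 0.23  0.34 -0.68  1.67  0.47  1.4  -0.71]
pour0.6 [0.566 0.079 0.379] [ 0.12  0.49 -0.81  1.6   0.73  1.7  -0.95]
pour0.75 [0.57  0.1   0.372] [ 0.08  0.59 -0.89  1.56  0.85  1.87 -1.05]
pour0.9 [0.572 0.119 0.363] [-1.22  0.76  1.06  1.63  0.19  1.44 -0.39]
yo -1.5707963267948966 lip y -0.03
grip [ 0.464 -0.363  0.138] [ 1.37  0.9  -1.19  1.84  0.95  1.11  2.81]
hi [ 0.464 -0.363  0.38 ] [-0.31  0.55  1.29  1.73 -0.55  1.29 -2.19]
pour0 [ 0.554 -0.005  0.373] [ 0.75  0.41 -1.11  1.71  0.39  1.26  2.55]
pour0.3 [0.56  0.037 0.382] [ 0.49  0.46 -1.07  1.65  0.63  1.5   2.3 ]
pour0.6 [0.566 0.079 0.379] [ 0.23  0.56 -0.99  1.59  0.8   1.77  2.13]
pour0.75 [0.57  0.1   0.372] [ 0.1   0.61 -0.93  1.56  0.87  1.89  2.07]
pour0.9 [0.572 0.119 0.363] [-0.18  0.59 -0.59  1.55  0.82  1.89  2.12]
```

```bash
cat >> h.py <<'E'
def pose(ph,y0=-.03,lz=.238,x0=0):
    T=CR*R.from_euler('x',-ph); lip=cw(x0,y0,lz); g=lip-T.apply([0,.052,-.081]); r=T*R.from_euler('z',np.pi/2)*R.from_euler('x',np.pi)
    return list(g-r.apply([0,0,.054])),q_(r)
def st(t):
    s=env.get_state(); print(t,round(s["time"],2),np.round(s["tcp_pos"],4),"F",np.round(s["force"],2),"o",round(s["opening"],4),"q",np.round(s["qpos"],2))
def snap(n,f,box=None,k=2):
    im,d=camera(n); a=im if box is None else im[box[1]:box[3],box[0]:box[2]]
    cv2.imwrite(f"pics/{f}.png",cv2.resize(a,None,fx=k,fy=k,interpolation=cv2.INTER_CUBIC) if k>1 else a)
E
python3 - <<'E'
from h import *
r=down(-.143+np.pi/2); g=[.4650,-.362]
env.reach(g+[.25],q_(r)); 
print(env.movel(g+[.138],velocity=.12,stop_force=15)); st("at")
env.grip(0.0,110); st("grip")
env.movel(g+[.17],velocity=.06); st("lift")
snap("side","side4",(200,250,360,400),4)
E
```

```text
False
at 17.5 [ 0.4655 -0.3623  0.1388] F [ 0.55 -0.61  0.38] o 0.0598 q [ 0.78  0.56 -0.29  1.88  0.23  0.74  0.22]
grip 17.98 [ 0.4655 -0.3621  0.1386] F [0.6  1.18 4.79] o 0.0141 q [ 0.78  0.56 -0.29  1.88  0.23  0.74  0.22]
lift 18.67 [ 0.4648 -0.362   0.17  ] F [ 0.65 -0.64 -5.16] o 0.0144 q [ 0.79  0.51 -0.3   1.86  0.21  0.8   0.23]
```

View pics/side4.png

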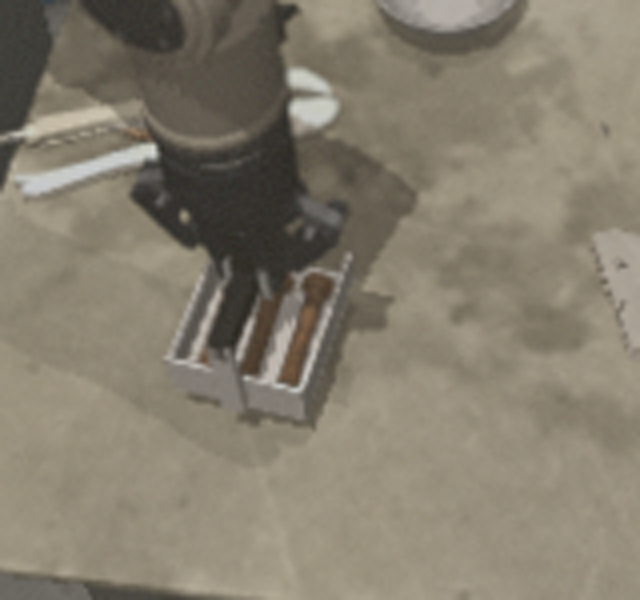

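The scoop is lifted and level, with all three bolts still in it. Next is the carry to the mouth.

```bash
python3 - <<'E'
from h import *
p,r=pose(0)
env.movel([.4650,-.362,p[2]+.01],velocity=.15)
env.movel([p[0],p[1],p[2]+.01],velocity=.15,rot=r)
env.movel(p,velocity=.05,rot=r); st("pour0")
snap("side","side5",(200,80,400,240),3); snap("scene","scene5",(240,120,440,270),3)
for ph in(.3,.5,.6,.7,.75,.8,.85): 
    p,r=pose(ph); j=kin.inverse_kinematics(p,r); print(ph,None if j is None else np.round(j,2))
E
```

```text
pour0 23.23 [ 0.5536 -0.0053  0.3723] F [ 0.22  0.28 -4.19] o 0.0145 q [ 0.35  0.27 -0.55  1.73  0.15  1.18 -0.39]
0.3 [ 0.12  0.31 -0.53  1.67  0.42  1.38 -0.67]
0.5 [-0.02  0.38 -0.51  1.63  0.57  1.53 -0.81]
0.6 [-0.09  0.42 -0.5   1.61  0.63  1.61 -0.86]
0.7 [-0.15  0.46 -0.48  1.59  0.68  1.69 -0.91]
0.75 [-0.19  0.49 -0.47  1.58  0.7   1.73 -0.93]
0.8 [-0.21  0.51 -0.47  1.57  0.73  1.77 -0.95]
0.85 [-0.24  0.53 -0.46  1.56  0.75  1.81 -0.97]
```

View pics/side5.png

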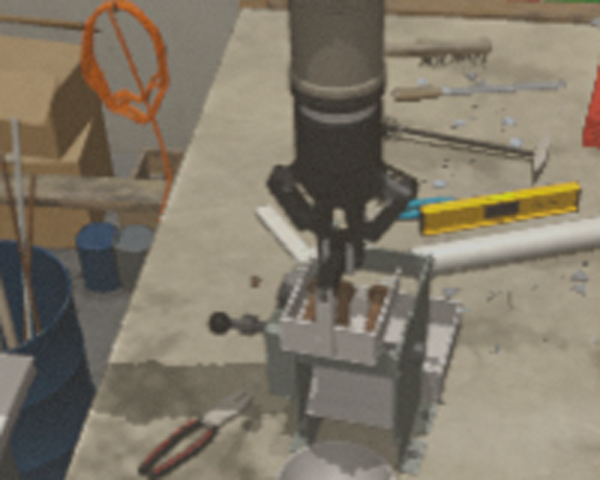

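View pics/scene5.png

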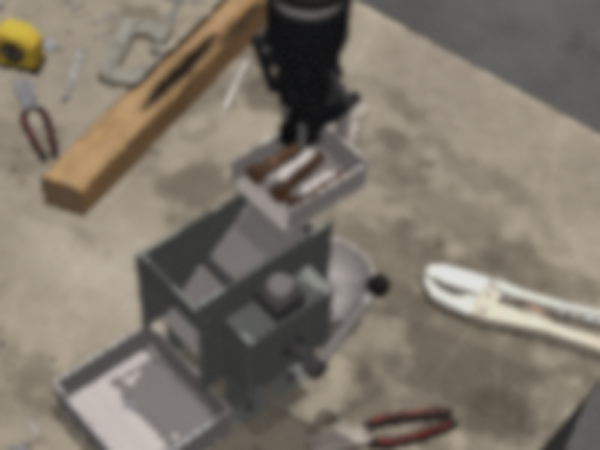

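```bash
python3 - <<'E'
from h import *
for i,ph in enumerate([.15,.3,.4,.45,.5,.55,.6,.65]):
    p,r=pose(ph); env.movel(p,velocity=.07 if ph<.35 else .03,rot=r)
    f=env.get_state()["force"][2]; print(ph,round(f,2))
st("tilt"); snap("side","side6",(200,80,400,240),3); snap("scene","scene6",(240,120,440,270),3)
E
```

```text
0.15 -5.14
0.3 -5.51
0.4 -5.74
0.45 -5.71
0.5 -4.89
0.55 -3.87
0.6 -2.65
0.65 -3.06
tilt 26.84 [0.5675 0.0867 0.3766] F [ 0.35  0.24 -3.06] o 0.0142 q [-0.12  0.44 -0.5   1.6   0.65  1.65 -0.89]
```

View pics/side6.png

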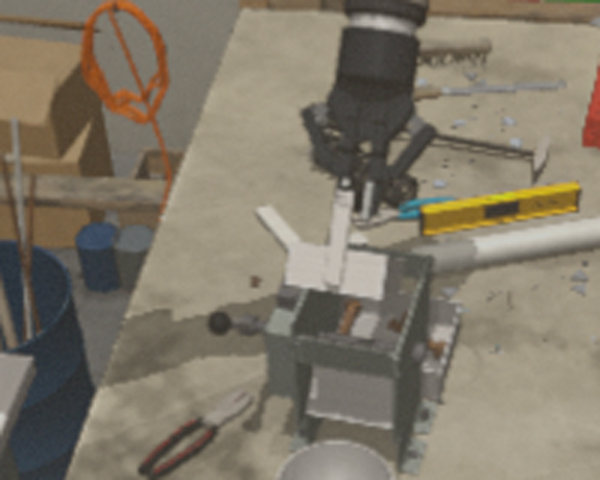

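View pics/scene6.png

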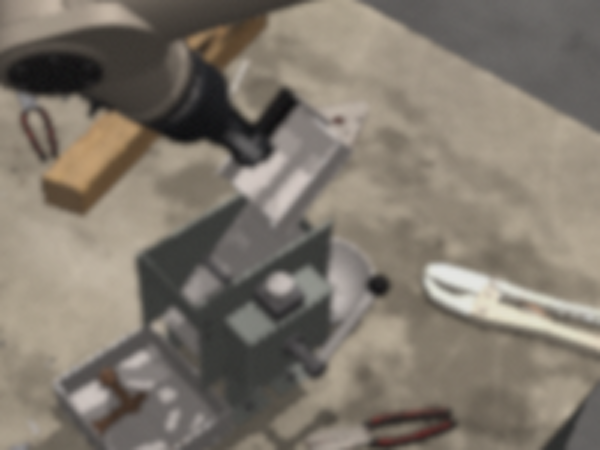

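```bash
python3 - <<'E'
from h import *
for ph in (.4,.2,0):
    p,r=pose(ph,lz=.245); env.movel(p,velocity=.12,rot=r)
st("level"); snap("side","side7",(200,80,400,240),3); snap("scene","scene7",(240,120,440,270),3)
E
```

```text
level 28.19 [ 0.5536 -0.0047  0.3793] F [ 0.74  1.17 -3.6 ] o 0.0145 q [ 0.35  0.26 -0.55  1.72  0.15  1.2  -0.38]
```

View pics/side7.png

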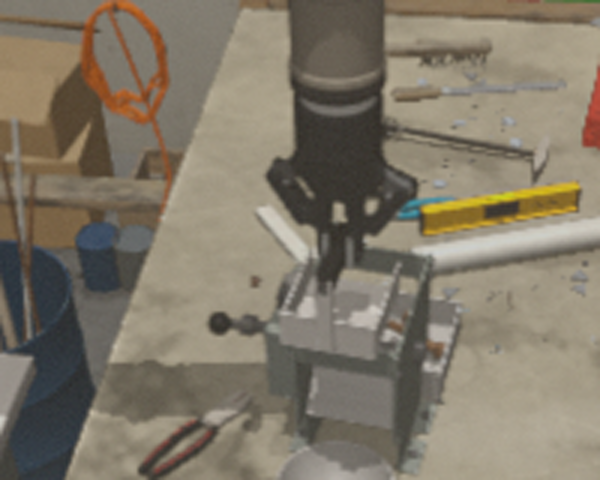

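View pics/scene7.png

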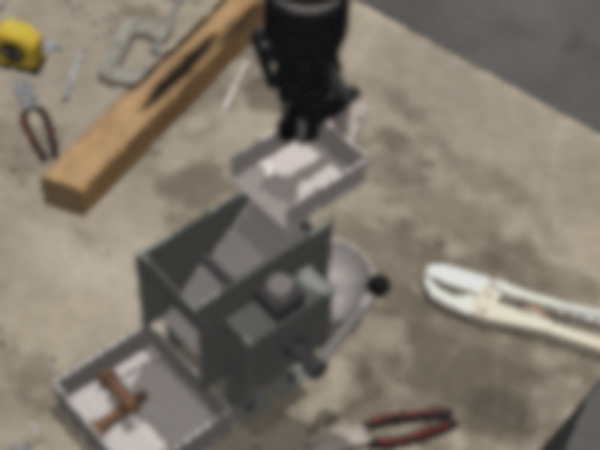

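The scoop is empty. The scene view shows two bolts in the tray, around (120,390), and a third brown patch still in the chute at side (395,322). I'll stand the scoop back in its place first, then inspect.

```bash
python3 - <<'E'
from h import *
g=[.4650,-.362]; r=q_(down(-.143+np.pi/2))
p,_=pose(0,lz=.25)
env.movel([.50,-.20,p[2]],velocity=.25)
env.movel(g+[.22],velocity=.25,rot=r)
env.movel(g+[.15],velocity=.15)
print(env.movel(g+[.1365],velocity=.03,stop_force=6)); st("down")
env.grip(.05); env.movel(g+[.24],velocity=.2); st("up")
rr=down(CH[2]+np.pi/2)
env.reach(list(cw(-.02,-.02,.46)),q_(rr)); st("look")
snap("wrist","wrist8",None,1); snap("scene","scene8",(240,120,440,270),3)
snap("side","side8",(200,160,400,380),2)
E
```

```text
True
down 31.38 [ 0.4655 -0.3622  0.1386] F [-0.3   0.11  4.11] o 0.0145 q [ 0.79  0.56 -0.3   1.88  0.24  0.74  0.21]
up 32.47 [ 0.4644 -0.3618  0.2392] F [-0.59  0.54 -0.09] o 0.0499 q [ 0.82  0.43 -0.34  1.81  0.17  0.93  0.26]
look 34.23 [0.5435 0.0575 0.4591] F [-0.06 -0.77 -0.08] o 0.05 q [ 0.3   0.21 -0.61  1.62  0.12  1.36 -0.48]
```

View pics/wrist8.png

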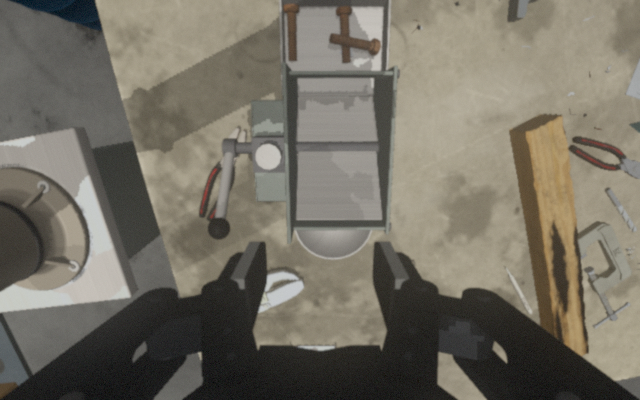

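View pics/side8.png

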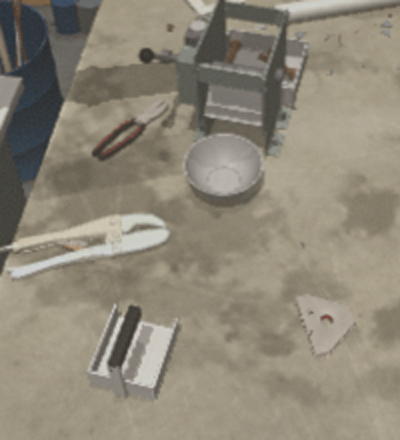

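All three bolts lie in the tray, at wrist (291,35), (345,35) and (355,43), and the scoop stands empty. One more look from above the tray to check the limits.

```bash
python3 - <<'E'
from h import *
rr=down(CH[2]+np.pi/2)
env.movel(list(cw(-.0,.10,.46)),velocity=.25)
C=cal("wrist"); im,d=camera("wrist"); cv2.imwrite("pics/wrist9.png",im); P=cloud("wrist",d,C)
l=CR.inv().apply(P.reshape(-1,3)-[CH[0],CH[1],0]).reshape(P.shape)
hsv=cv2.cvtColor(im,cv2.COLOR_BGR2HSV)
t=(l[...,1]>.06)&(l[...,1]<.30)&(abs(l[...,0])<.12)&(l[...,2]>.035)&(l[...,2]<.06)
m=(hsv[...,1]>90)&(hsv[...,0]<20)&(hsv[...,2]>40)&(l[...,1]>.05)&(l[...,1]<.28)&(abs(l[...,0])<.1)&(l[...,2]<.1)
t&=~m; r=cv2.minAreaRect(l[t][:,:2].astype(np.float32)); print("tray",r,l[t].min(0),l[t].max(0))
n,lab,stt,_=cv2.connectedComponentsWithStats(m.astype(np.uint8))
for i in range(1,n):
    if stt[i,4]>60: q=l[lab==i]; print(stt[i],q.min(0).round(3),q.max(0).round(3),q.mean(0).round(3))
for n in("side","scene"):
    C=cal(n); im,d=camera(n); P=cloud(n,d,C); L=CR.inv().apply(P.reshape(-1,3)-[CH[0],CH[1],0])
    g=(abs(L[:,0]+.072)<.011)&(abs(L[:,1])<.011)&(L[:,2]>.19)&(L[:,2]<.24); print(n,"pin top",np.percentile(L[g,2],[50,90]) if g.any() else None)
    q=(abs(P[...,0]-.465)<.08)&(abs(P[...,1]+.365)<.09)&(P[...,2]>.082); print("bar z",np.percentile(P[q][:,2],[10,50,90]),cv2.minAreaRect(P[q][:,:2].astype(np.float32)))
st("e")
E
```

```text
tray ((0.000685274600982666, 0.18268725275993347), (0.15072685480117798, 0.234385147690773), 0.08979414403438568) [-0.07469483  0.06548342  0.03500694] [0.07608097 0.29991751 0.04810297]
[324  97  11  23  94] [0.006 0.154 0.017] [0.021 0.186 0.025] [0.014 0.176 0.021]
[278 113   6  25  89] [-0.064  0.126  0.014] [-0.056  0.162  0.021] [-0.06   0.145  0.018]
side pin top [0.20639269 0.20831187]
bar z [0.08762323 0.09395425 0.09622134] ((0.4628627896308899, -0.38019412755966187), (0.08619397133588791, 0.017833439633250237), 80.98640441894531)
scene pin top [0.20839704 0.21033098]
bar z [0.0853294  0.09346552 0.09689861] ((0.46162256598472595, -0.37746644020080566), (0.08660530298948288, 0.016894109547138214), 81.43195343017578)
e 35.16 [0.581  0.1732 0.46  ] F [-0.31 -0.79  0.59] o 0.0498 q [ 0.1   0.33 -0.65  1.48  0.2   1.4  -0.71]
```

View pics/wrist9.png

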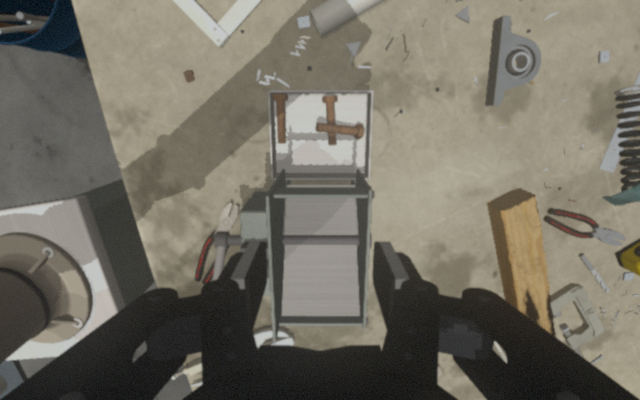

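All three bolts are well inside the tray walls, which span (270–372, 92–180). The pin is home, and the scoop is upright with its bar top at 0.095 m, the height it had at the start. I'm handing the job in.

```bash
python3 - <<'E'
from h import *
env.dwell(.5); job.job_done(); print(env.get_state()["time"])
E
```

```text
the job is handed in; nothing more can be done
the job is handed in; nothing more can be done
```

The job is done and handed in at about 36 s of robot time; no verdict is reported, so this rests on my own checks.

I pushed the lever slowly to the right until the lock pin dropped. I then carried the scoop level to the mouth, tipped it to 0.65 rad, and stood it back empty where it had been.

**Last checks:**
- **Lock pin:** pressing on its head stopped at 0.208 m, the height given for fully home. Both fixed cameras still showed 0.206–0.208 m just before hand-in.
- **Bolts:** all three lie inside the tray walls in the final wrist picture, two of them crossed. My colour mask separated only two fragments of them, so the count of three comes from looking at the picture.
- **Scoop:** it stands level and empty at its starting place, and the gripper is clear of everything.
- **Magnet and square:** the arm stayed clear of both and they looked undisturbed in the pictures, but I did not measure their positions.

**Two things that went differently than planned:** the push on the lever never reached its force stop, rising to only 6.5 N, so I confirmed the pin by camera and by pressing it. My first approach to the scoop had the gripper a quarter turn off; I saw this in the wrist picture and corrected it before gripping.

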